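# Cover two electronics cases from a stack of plates

### The job

Close both open cases with plates from the stack that holds the slotted plate: lay the short plate from the top of that stack on the short case, and the slotted plate on the long case, turned so that its slot lies over the white-topped connector. Set them down gently, without dropping them, and leave each centred and flat on its rim between the end lugs, with the long edges in line. Leave all the other plates in their stacks, and do not push or tip the things standing around.

Things in the scene. Friction and masses are not known exactly. Their poses are not given: they have to be found in the camera images.
- slot_plate_center (a point): 110 x 46 x 12 mm dark grey steel plate (length along y, width along x, z up), with a 26 x 16 mm rectangular slot near its +y end. Middle of three loosely stacked plates (undersides 10, 22, 34 mm above the table; a few mm and 0.1 rad out of line; 80 to 230 g each): a plain long one below, the short plate on top, set back so that the slot shows. Point: its centre, half-way up.
- slot (a point): Centre of the slot in the slotted plate, 38 mm from the plate's centre towards its +y end.
- short_plate_center (a point): 80 x 46 x 12 mm dark grey steel plate (length along y, width along x, z up), plain, the top plate (top face 46 mm above the table) of the stack that holds the slotted plate. Point: its centre, half-way up.
- spare_a_center (a point): 110 x 46 x 12 mm dark grey steel plate (length along y, width along x, z up), plain, the bottom plate of the same stack; it lies on a fixed 10 mm high pad and stays there. Point: its centre, half-way up.
- hole_plate_center (a point): 110 x 46 x 12 mm dark grey steel plate (length along y, width along x, z up), with an 18 mm round hole near its +y end; the middle plate of the other stack, which is built alike and is not needed; it stays there. Point: its centre, half-way up.
- spare_b_center (a point): 110 x 46 x 12 mm dark grey steel plate (length along y, width along x, z up), plain, the bottom plate of the other stack; it stays there. Point: its centre, half-way up.
- short_spare_center (a point): 80 x 46 x 12 mm dark grey steel plate (length along y, width along x, z up), plain, the top plate of the other stack; it stays there. Point: its centre, half-way up.
- long_case_rim (a point): Centre of the mouth, at rim height (40 mm above the table), of the long light grey open case, fixed; 110 mm long (y) by 44 mm wide (x). At each end a lug 30 mm wide and 6 mm thick rises 6 mm above the rim, inner faces 118 mm apart (4 mm clear of each end of a centred plate). Long sides are free for fingers. A plate lying flat has its centre 6 mm above this point.
- connector_top (a point): Top of the white-topped connector in the long case, 35 mm above the table, below the rim. It stands 38 mm from the case's centre towards one of the case's ends (either one, it varies); a low black relay block stands at the other end.
- short_case_rim (a point): Centre of the mouth, at rim height (40 mm above the table), of the short light grey open case, fixed; 80 mm long (y) by 44 mm wide (x). At each end a lug 30 mm wide and 6 mm thick rises 6 mm above the rim, inner faces 88 mm apart (4 mm clear of each end of a centred plate). Long sides are free for fingers. A plate lying flat has its centre 6 mm above this point.
- envelopes: Bystander: bundle of brown envelopes standing upright between the work places, 150 mm tall, 59 mm (its x) by 114 mm (its y), origin at the centre of its underside.
- motor: Bystander: small black motor with leads lying on the table, 95 x 59 x 32 mm, origin at its underside.
- mouse: Bystander: beige computer mouse, 99 x 79 x 34 mm, origin at its underside.
- driver: Bystander: screwdriver with a red handle lying on the table, 32 x 203 x 25 mm, origin at its underside.

How it is judged:
At the end, for the whole second after the job is handed in: Each plate lies flat (tilt < 0.06 rad, height within 3 mm) and still on its case, within 8 mm of centre and 0.12 rad of in line; the slot is within 10 mm of the connector seen from above; the four other plates are within 20 mm of where they began (horizontal distance between short_plate_center and short_case_rim below 0.008 m and z of short_plate_center in the frame of short_case_rim between 0.003 and 0.009 m and angle between each of short_plate_center, slot_plate_center's own z axis and vertical below 0.06 rad and angle between the y axis of short_plate_center and the y axis of short_case_rim, either way round below 0.12 rad and linear speed of each of short_plate, slot_plate below 0.02 m/s and horizontal distance between slot_plate_center and long_case_rim below 0.008 m and z of slot_plate_center in the frame of long_case_rim between 0.003 and 0.009 m and angle between the y axis of slot_plate_center and the y axis of long_case_rim, either way round below 0.12 rad and horizontal distance between slot and connector_top below 0.01 m and distance of each of spare_a_center, spare_b_center, hole_plate_center, short_spare_center from where it was at the start of the episode below 0.02 m); the robot touches nothing.
It fails at once if a bystander (envelopes, motor, mouse, screwdriver) is shoved more than 25 mm (distance of any of envelopes, motor, mouse, driver from where it was at the start of the episode above 0.025 m).
It fails at once if the envelopes are tipped by more than 0.25 rad (angle between envelopes's own z axis and vertical above 0.25 rad).
It fails at once if the slotted plate is dropped: it falls at more than 0.6 m/s with no finger on it (linear speed of slot_plate above 0.6 m/s and contact force between slot_plate and the fingers below 0.01 N).
It fails at once if the short plate is dropped: it falls at more than 0.6 m/s with no finger on it (linear speed of short_plate above 0.6 m/s and contact force between short_plate and the fingers below 0.01 N).
It also fails if it takes over 54 s, if anything falls off the work surface, if the arm or the gripper's body presses on something with over 40 N, if the wrist force passes 120 N, or if a joint passes its speed limit or range.

### The arm

A 6-joint arm with a two-finger parallel gripper is mounted at the origin on a cart in front of the work surface, level with it; the furniture and walls round the work are solid. World frame = base frame: x ahead of the robot, y to its left, z up, the work surface at z = 0. Lengths are in m, angles in rad, forces in N, time in s.
With the tool pointing down it reaches from about 0.3 to 0.775 m from the base axis. Payload 14.6 kg.
Tool frame: the origin (TCP) lies on the centre line of the jaws, within the pads' length; the fingertips stand ctrl.tcp_to_tips ahead of it and the grasp point (between the pads) lies 2 mm behind it (ctrl.tcp_to_tips is the distance from the TCP to the fingertips, in m); z points along the fingers, y is the line along which they close (so a half turn about z gives the same grasp; the last joint's range is limited). The gripper opens to 94 mm and grips with 3 to 60 N. Pads are 16 mm wide; open, the fingers measure 119 mm over their backs; the gripper's body (75 mm by 177 mm) begins 78 mm behind the grasp point.
Start: joints at [-1.287, 0.3, 1.521, -0, 1.321, -0.067], TCP at [0.189, -0.516, 0.183] pointing down, gripper open.
Joint ranges: [-3.03, 3.03], [-0.79, 2.21], [0.23, 2.52], [-1.04, 4.18], [0, 3.07], [-2.55, 2.55]. Speed limits (rad/s): [2.22, 2.22, 2.57, 3.14, 3.14, 3.14].

### API

Orientations are given as [roll, pitch, yaw] about the fixed x, y, z axes, in that order (R = Rz(yaw) Ry(pitch) Rx(roll)).
In Python, from station import telemetry, viewer, hand_in, ctrl gives the robot as it stands.
- The arm moves only by the tool step_arm, never from a script. Its argument "plan" is a list of rows, each an object of numbers: "dx", "dy", "dz": the shift along the tool's x, y, z scaled (see below); "rx", "ry", "rz": the turn, a rotation vector about the tool's x, y, z scaled (see below); "claw": the closure, from 0 (fully open) to 1 (shut). In form: [{"dx": .., "dy": .., "dz": .., "rx": .., "ry": .., "rz": .., "claw": ..}, ...]. A call has 1 to 10 rows; each row shifts and turns the commanded pose from where the row before left it, along the tool's axes as they then stand; what a row does not reach is not made up. The controller multiplies each number of a shift by 0.1 m and each number of a turn by 90 degrees. A row lasts 1/10 s, in which the tool goes at most 50 mm and 8.59 degrees, less where a joint would pass 70% of its speed; a pose out of reach is approached as far as the arm can. A call with a number of a shift or a turn outside -1 to 1 is refused whole. A call with a gripper value outside its range is refused whole. The fingers move at their own pace and stop on an object; "grip_force" is the grip in N (left out, the last holds). Time passes only in rows, so rows that do not move let the fingers close. It gives the time, the measured TCP pose, the force, the opening and the grip force at its end, in the units of the state.
- telemetry.get_obs(): the state, without advancing time (a new reading comes with each control period).
- viewer.camera(name): name is "scene" or "top"; returns a dict with "img" (384x512x3 uint8, red, green, blue), "z_map" (384x512 float32, m along the optical axis (not along the pixel's ray), 0 where there is no reading), "fx", "fy", "cx", "cy" (pixels), "dist" ([k1, k2, p1, p2, k3] as OpenCV has them; the pictures are not rectified), "R" (3x3) and "t" (3): a world point X has camera coordinates R X + t. Camera axes: x right, y down, z forward; pixel columns grow to the right and rows downward; lengths in m; the calibration is good to about 2 mm. A picture is of the moment at which its call begins.
- hand_in(): hands the job in; it is judged then, once.
Trained networks look in a picture, given as the dict that the camera call returned (one of the last four; its "shot" number tells which), for a name from the list of things; names that differ only in an ending like _2 or _b are one class to them, and where a whole thing is asked for, a point or a joint stands for the part that bears it (a point fixed in the world has none). Each returns a list of dicts, best first, with "score" (0 to 1); they miss things now and then, are a little off and sometimes report something else, mostly with a low value. They report only what shows in the picture. A call takes as long as a camera call.
- viewer.recognise(target, picture): "rect" ([left, top, right, bottom] in pixels, round what is visible of it).
The state is a dict: "time_s": time; "qpos": joint angles; "joint_vel": joint speeds; "tau": joint torques, N m; "ee_pos": TCP position; "eef_rot": TCP orientation; "force": force on the tool from outside, world axes, zero at the start; "moment": the same for the moment, N m; "grip_width": finger opening in m; "grip_force": force on a finger pad.
Only numpy, scipy, OpenCV 4.12 (cv2) and the standard library are available. Lean on these libraries where they do the work, as an engineer would, in place of code of your own. Each camera call takes 0.05 s, during which the arm holds its last target. There are 200 camera calls.

## Working session

There is one attempt and no reset: what is moved stays moved. The work goes in short steps, Python scripts to look and compute and a tool call to move; the robot and the scene stay as the last step left them, time stands still between calls to the robot, and variables do not carry over. Pictures are saved under pics/ and viewed, at most 10 in all, crops included, and the job is handed in when it is done.

Besides the shell and the picture viewer there is one more tool, called after "Call:" as name(argument=value, ...), one argument or row to a line, values as JSON. step_arm: Moves the arm, as the interface text tells. Shifts and turns lie within -1 to 1; 1 stands for 0.1 m of shift or 90 degrees of turn. Its arguments: {"type":"object","properties":{"plan":{"type":"array"},"grip_force":{"type":"number"}},"required":["plan"]}

```bash
mkdir -p pics
cat > h.py <<'E'
import numpy as np, cv2, pickle
from station import telemetry, viewer, hand_in, ctrl
def K(c): return np.array([[c['fx'],0,c['cx']],[0,c['fy'],c['cy']],[0,0,1.]])
def cloud(c):
    h,w=c['z_map'].shape
    u,v=np.meshgrid(np.arange(w),np.arange(h))
    p=np.stack([u,v],-1).reshape(-1,1,2).astype(np.float64)
    n=cv2.undistortPoints(p,K(c),np.array(c['dist'])).reshape(h,w,2)
    z=c['z_map'][...,None]
    X=np.concatenate([n*z,z],-1)
    return (X-np.array(c['t']))@np.array(c['R'])   # R^T(X-t)
E
python3 - <<'E'
from h import *
o=telemetry.get_obs(); print({k:np.round(v,3) for k,v in o.items()}, ctrl.tcp_to_tips)
for n in('top','scene'):
    c=viewer.camera(n); pickle.dump(c,open(n+'.pkl','wb'))
    cv2.imwrite(f'pics/{n}0.png',cv2.resize(c['img'][...,::-1],(800,600)))
    print(n,c['fx'],np.round(c['R'],3).tolist(),np.round(c['t'],3))
    for t in ['slot_plate_center','slot','short_plate_center','hole_plate_center','long_case_rim','short_case_rim','connector_top','envelopes','motor','mouse','driver']:
        X=cloud(c)
        for r in viewer.recognise(t,c)[:2]:
            a=np.array(r['rect']); u,v=int((a[0]+a[2])/2),int((a[1]+a[3])/2)
            print(t,round(r['score'],2),a.round().astype(int).tolist(),X[v,u].round(3))
E
```

```text
{'time_s': np.float64(0.0), 'qpos': array([-1.287,  0.3  ,  1.522, -0.   ,  1.321, -0.067]), 'joint_vel': array([-0.001,  0.   ,  0.002, -0.   , -0.   ,  0.001]), 'tau': array([-3.0000e-03, -5.3181e+01, -3.5275e+01,  7.1000e-02,  2.4000e-02,
       -0.0000e+00]), 'ee_pos': array([ 0.189, -0.516,  0.183]), 'eef_rot': array([-3.14 , -0.   ,  0.351]), 'force': array([-0.793, -0.226, -0.527]), 'moment': array([ 0.002, -0.021, -0.009]), 'grip_force': np.float64(0.0), 'grip_width': np.float64(0.094)} 0.017
top 376.13918378059634 [[0.01, -1.0, 0.0], [-0.991, -0.01, -0.136], [0.136, 0.001, -0.991]] [-0.079  0.531  0.999]
slot_plate_center 0.7 [301, 139, 336, 165] [ 0.643 -0.247  0.049]
slot_plate_center 0.25 [300, 145, 325, 163] [ 0.635 -0.231  0.045]
slot 0.57 [298, 142, 331, 161] [ 0.643 -0.236  0.047]
short_plate_center 0.95 [308, 145, 335, 161] [ 0.641 -0.256  0.046]
hole_plate_center 0.7 [176, 140, 217, 162] [0.641 0.092 0.041]
hole_plate_center 0.52 [308, 143, 336, 163] [ 0.641 -0.258  0.047]
long_case_rim 0.82 [302, 193, 330, 250] [ 0.452 -0.243  0.004]
short_case_rim 0.71 [181, 207, 
[... 290 characters left out ...]
] [ 0.522 -0.401 -0.001]
driver 0.45 [309, 142, 336, 163] [ 0.641 -0.258  0.047]
scene 436.4944551091877 [[-0.762, -0.648, 0.017], [-0.386, 0.433, -0.814], [0.52, -0.627, -0.58]] [0.326 0.307 0.938]
slot_plate_center 0.43 [160, 217, 194, 226] [0.622 0.095 0.032]
short_plate_center 0.46 [257, 155, 272, 166] [ 0.63  -0.292  0.046]
hole_plate_center 0.23 [257, 156, 272, 166] [ 0.628 -0.29   0.044]
long_case_rim 0.59 [283, 176, 315, 213] [ 0.44  -0.222  0.039]
short_case_rim 0.32 [176, 220, 194, 227] [0.611 0.078 0.021]
connector_top 0.72 [285, 155, 310, 171] [ 0.565 -0.389  0.021]
connector_top 0.68 [175, 220, 196, 226] [0.615 0.071 0.014]
driver 0.69 [286, 155, 320, 178] [ 0.542 -0.384  0.017]
```

```bash
cat >> h.py <<'E'
def ortho(X,img,zlo,zhi,s=1000):pass
E
python3 - <<'E'
from h import *
c=pickle.load(open('top.pkl','rb')); im=c['img'][...,::-1]
cr=im[110:270,140:400]; cv2.imwrite('pics/topcrop.png',cv2.resize(cr,(780,480),interpolation=cv2.INTER_CUBIC))
X=cloud(c)
def rect(name,box,zlo,zhi):
    x0,y0,x1,y1=box
    P=X[y0:y1,x0:x1].reshape(-1,3); P=P[(P[:,2]>zlo)&(P[:,2]<zhi)]
    if len(P)<5: print(name,len(P));return
    (a,b),(w,h),an=cv2.minAreaRect((P[:,:2]*1000).astype(np.float32))
    print(name,len(P),'c',round(a,1),round(b,1),'wh',round(w,1),round(h,1),'ang',round(an,1),'z',P[:,2].mean().round(4),'min',P.min(0).round(3),'max',P.max(0).round(3))
rect('R stack top',(290,130,345,175),.0405,.052)
rect('R stack mid',(290,130,345,175),.028,.0395)
rect('L stack top',(165,130,225,175),.0405,.052)
rect('L stack mid',(165,130,225,175),.028,.0395)
rect('long rim',(295,185,340,258),.036,.0425)
rect('long all',(295,185,340,258),.036,.052)
rect('short rim',(170,195,238,240),.036,.0425)
rect('short all',(170,195,238,240),.036,.052)
rect('env',(230,150,300,215),.13,.17)
E
```

```text
R stack top 474 c 642.7 -260.7 wh 80.6 47.1 ang 77.9 z 0.0456 min [ 0.612 -0.303  0.041] max [ 0.672 -0.217  0.05 ]
R stack mid 160 c 642.6 -249.0 wh 110.5 46.5 ang 77.8 z 0.0334 min [ 0.611 -0.306  0.028] max [ 0.675 -0.195  0.039]
L stack top 472 c 645.1 79.6 wh 81.5 46.4 ang 69.2 z 0.0451 min [0.61  0.036 0.041] max [0.678 0.122 0.051]
L stack mid 161 c 647.0 91.6 wh 112.0 46.6 ang 70.4 z 0.0332 min [0.607 0.032 0.028] max [0.684 0.15  0.039]
long rim 165 c 448.6 -243.4 wh 44.8 121.0 ang 74.2 z 0.0392 min [ 0.388 -0.279  0.036] max [ 0.51  -0.21   0.042]
long all 221 c 448.3 -243.3 wh 44.8 130.2 ang 74.2 z 0.0408 min [ 0.382 -0.279  0.036] max [ 0.512 -0.209  0.049]
short rim 130 c 455.1 70.1 wh 95.8 44.1 ang 73.4 z 0.0393 min [0.425 0.021 0.036] max [0.487 0.12  0.042]
short all 179 c 455.8 72.6 wh 100.9 44.1 ang 73.4 z 0.041 min [0.425 0.021 0.036] max [0.487 0.124 0.049]
env 857 c 552.2 -101.3 wh 110.6 48.8 ang 79.1 z 0.144 min [ 0.52  -0.158  0.13 ] max [ 0.585 -0.043  0.154]
```

View pics/topcrop.png

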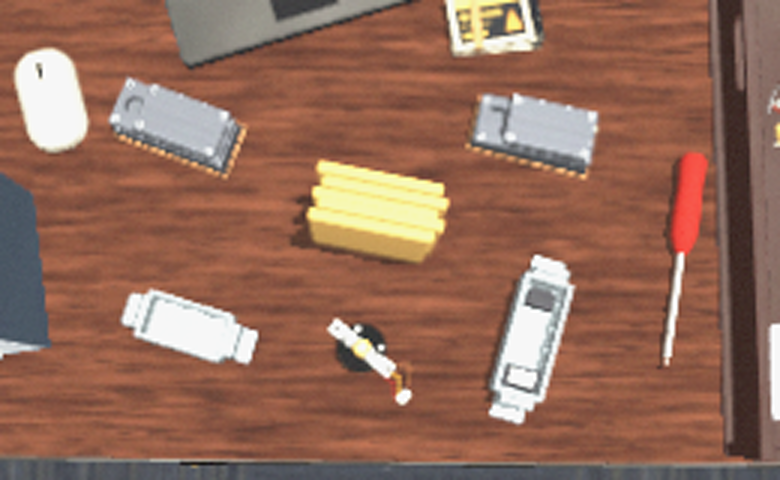

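View pics/scene0.png

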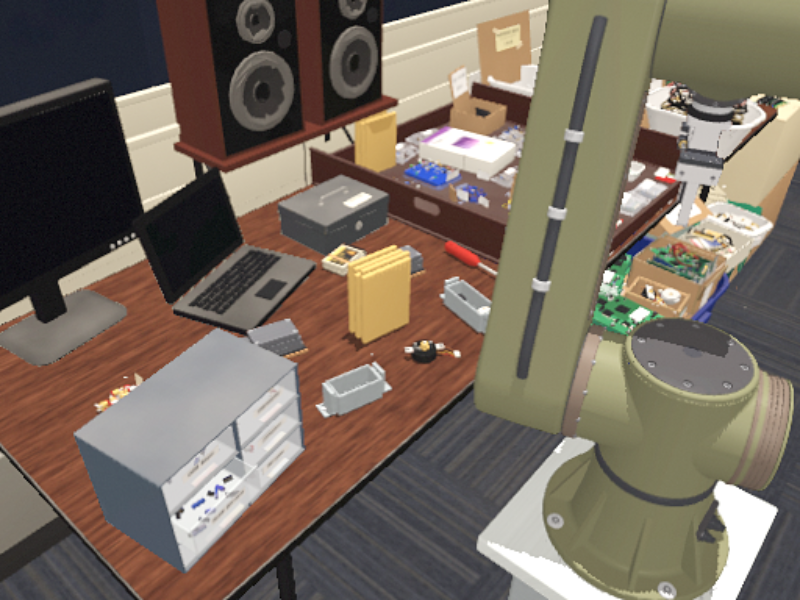

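```bash
cat >> h.py <<'E'
def to(x,y,z,yawdeg,yd_first=True):
    o=telemetry.get_obs(); p=o['ee_pos']; yw=o['eef_rot'][2]
    d=np.array([x,y,z])-p; r=(yawdeg-np.degrees(yw)+180)%360-180
    for n,a in(('now',yw),('after turn',np.radians(yawdeg))):
        print(n,'dx %.3f dy %.3f dz %.3f'%tuple(10*np.array([d[0]*np.cos(a)+d[1]*np.sin(a),d[0]*np.sin(a)-d[1]*np.cos(a),-d[2]])),'rz total %.4f'%(-r/90),'err mm',(d*1000).round(1),'deg %.2f'%r, 'rp',o['eef_rot'][:2].round(4))
E
python3 - <<'E'
from h import *
for n in('top','scene'):
    X=cloud(pickle.load(open(n+'.pkl','rb'))).reshape(-1,3)
    # height map 5cm grid
    for xx in np.arange(.1,.8,.1):
        print(n,round(xx,2),[ (lambda m: round(float(X[m,2].max()),2) if m.any() else '-')((abs(X[:,0]-xx)<.05)&(abs(X[:,1]-yy)<.025)) for yy in np.arange(-.6,.36,.05)])
to(.6427,-.2607,.30,77.9)
E
```

```text
top 0.1 [-0.72, -0.72, -0.72, 0.34, -0.72, -0.72, -0.72, -0.72, -0.64, 0.0, 0.0, -0.02, -0.33, -0.44, 0.38, -0.63, -0.64, -0.73, -0.72, -0.72]
top 0.2 [0.34, 0.35, 0.48, 0.54, 0.55, 0.55, 0.53, -0.72, -0.64, 0.65, 0.67, 0.67, 0.66, 0.57, 0.43, 0.25, -0.64, -0.73, -0.73, -0.73]
top 0.3 [0.06, 0.06, 0.06, 0.11, 0.0, 0.01, 0.0, 0.01, 0.0, 0.64, 0.69, 0.69, 0.0, 0.0, 0.0, 0.0, 0.0, 0.0, 0.01, 0.0]
top 0.4 [0.06, 0.04, 0.04, 0.11, 0.02, 0.02, 0.01, 0.05, 0.05, 0.01, 0.03, 1.06, 0.05, 0.05, 0.04, 0.01, 0.18, 0.17, 0.17, 0.17]
top 0.5 [0.06, 0.07, 0.04, 0.11, 0.11, 0.0, 0.04, 0.05, 0.04, 0.15, 0.15, 0.15, 0.05, 0.05, 0.05, 0.01, 0.18, 0.18, 0.18, 0.18]
top 0.6 [0.05, 0.07, 0.04, 0.11, 0.1, 0.01, 0.05, 0.05, 0.05, 0.15, 0.15, 0.15, 0.01, 0.05, 0.05, 0.04, 0.17, 0.17, 0.18, 0.18]
top 0.7 [0.05, 0.07, 0.1, 0.11, 0.01, 0.01, 0.05, 0.05, 0.05, 0.02, 0.0, 0.02, 0.02, 0.05, 0.05, 0.04, 0.04, 0.03, 0.02, 0.03]
scene 0.1 ['-', '-', 0.4, 0.35, 0.47, 0.49, 0.51, 0.52, 0.53, '-', 0.57, 0.66, 0.65, 0.53, 0.41, 0.0, '-', '-', '-', '-']
scene 0.2 [0.35, 0.4, 0.42, 0.4, 0.47, 0.48, 0.51, 0.51, -0.73, '-', 
[... 221 characters left out ...]
-0.73, 0.0, 0.04, 0.05, 0.01, 0.03, 0.02, 0.05, 0.05, 0.04, 0.0, 0.17, 0.18, 0.17, 0.18]
scene 0.5 [-0.73, -0.72, -0.73, 0.11, 0.11, 0.01, 0.04, 0.05, 0.04, 0.15, 0.15, 0.15, 0.0, 0.05, 0.05, 0.05, 0.17, 0.18, 0.18, 0.17]
scene 0.6 [0.03, 0.07, -0.72, 0.11, 0.11, 0.0, 0.05, 0.05, 0.0, 0.15, 0.15, 0.15, 0.0, 0.05, 0.05, '-', '-', 0.17, 0.17, 0.17]
scene 0.7 [0.05, 0.07, 0.1, 0.11, 0.11, 0.01, 0.05, 0.05, 0.02, 0.02, 0.0, 0.02, 0.02, 0.05, 0.05, -0.73, -0.73, '-', 0.04, 0.03]
now dx 5.140 dy -0.843 dz -1.165 rz total -0.6422 err mm [453.7 255.8 116.5] deg 57.80 rp [ 3.1416 -0.    ]
after turn dx 3.452 dy 3.900 dz -1.165 rz total -0.6422 err mm [453.7 255.8 116.5] deg 57.80 rp [ 3.1416 -0.    ]
```

Call:
step_arm(
  plan=[
    {"dz":-0.17,"rz":-0.0917,"claw":0},
    {"dz":-0.17,"rz":-0.0917,"claw":0},
    {"dz":-0.17,"rz":-0.0917,"claw":0},
    {"dz":-0.17,"rz":-0.0917,"claw":0},
    {"dz":-0.17,"rz":-0.0917,"claw":0},
    {"dz":-0.17,"rz":-0.0917,"claw":0},
    {"dz":-0.17,"rz":-0.0917,"claw":0},
  ],
  grip_force=30,
)

```text
$.plan[0]: bad value
```

Call:
step_arm(
  plan=[
    {"dx":0,"dy":0,"dz":-0.17,"rx":0,"ry":0,"rz":-0.0917,"claw":0},
    {"dx":0,"dy":0,"dz":-0.17,"rx":0,"ry":0,"rz":-0.0917,"claw":0},
    {"dx":0,"dy":0,"dz":-0.17,"rx":0,"ry":0,"rz":-0.0917,"claw":0},
    {"dx":0,"dy":0,"dz":-0.17,"rx":0,"ry":0,"rz":-0.0917,"claw":0},
    {"dx":0,"dy":0,"dz":-0.17,"rx":0,"ry":0,"rz":-0.0917,"claw":0},
    {"dx":0,"dy":0,"dz":-0.17,"rx":0,"ry":0,"rz":-0.0917,"claw":0},
    {"dx":0,"dy":0,"dz":-0.17,"rx":0,"ry":0,"rz":-0.0917,"claw":0},
  ],
  grip_force=30,
)

```text
time_s: 1.9
ee_pos: [0.189, -0.5164, 0.3032]
eef_rot: [-3.142, 0.0, 1.365]
force: [0.6, -0.1, 0.1]
grip_width: 0.094
grip_force: 0.0
```

Call:
step_arm(
  plan=[
    {"dx":0.265,"dy":0.3,"dz":0,"rx":0,"ry":0,"rz":0,"claw":0},
    {"dx":0.265,"dy":0.3,"dz":0,"rx":0,"ry":0,"rz":0,"claw":0},
    {"dx":0.265,"dy":0.3,"dz":0,"rx":0,"ry":0,"rz":0,"claw":0},
    {"dx":0.265,"dy":0.3,"dz":0,"rx":0,"ry":0,"rz":0,"claw":0},
    {"dx":0.265,"dy":0.3,"dz":0,"rx":0,"ry":0,"rz":0,"claw":0},
    {"dx":0.265,"dy":0.3,"dz":0,"rx":0,"ry":0,"rz":0,"claw":0},
    {"dx":0.265,"dy":0.3,"dz":0,"rx":0,"ry":0,"rz":0,"claw":0},
    {"dx":0.265,"dy":0.3,"dz":0,"rx":0,"ry":0,"rz":0,"claw":0},
    {"dx":0.265,"dy":0.3,"dz":0,"rx":0,"ry":0,"rz":0,"claw":0},
    {"dx":0.265,"dy":0.3,"dz":0,"rx":0,"ry":0,"rz":0,"claw":0},
  ],
)

```text
time_s: 2.9
ee_pos: [0.5393, -0.3194, 0.3025]
eef_rot: [3.142, 0.0, 1.359]
force: [0.2, -0.8, -0.1]
grip_width: 0.094
grip_force: 0.0
```

```bash
python3 -c "
from h import *
to(.6427,-.2607,.11,77.9)"
```

```text
now dx 0.791 dy 0.888 dz 1.925 rz total -0.0003 err mm [ 103.4   58.7 -192.5] deg 0.03 rp [3.1415e+00 1.0000e-04]
after turn dx 0.791 dy 0.888 dz 1.925 rz total -0.0003 err mm [ 103.4   58.7 -192.5] deg 0.03 rp [3.1415e+00 1.0000e-04]
```

Call:
step_arm(
  plan=[
    {"dx":0.264,"dy":0.296,"dz":0,"rx":0,"ry":0,"rz":0,"claw":0},
    {"dx":0.264,"dy":0.296,"dz":0,"rx":0,"ry":0,"rz":0,"claw":0},
    {"dx":0.263,"dy":0.296,"dz":0,"rx":0,"ry":0,"rz":0,"claw":0},
    {"dx":0,"dy":0,"dz":0.4,"rx":0,"ry":0,"rz":0,"claw":0},
    {"dx":0,"dy":0,"dz":0.4,"rx":0,"ry":0,"rz":0,"claw":0},
    {"dx":0,"dy":0,"dz":0.4,"rx":0,"ry":0,"rz":0,"claw":0},
    {"dx":0,"dy":0,"dz":0.4,"rx":0,"ry":0,"rz":0,"claw":0},
    {"dx":0,"dy":0,"dz":0.325,"rx":0,"ry":0,"rz":0,"claw":0},
    {"dx":0,"dy":0,"dz":0,"rx":0,"ry":0,"rz":0,"claw":0},
    {"dx":0,"dy":0,"dz":0,"rx":0,"ry":0,"rz":0,"claw":0},
  ],
)

```text
time_s: 3.9
ee_pos: [0.6417, -0.2619, 0.111]
eef_rot: [3.141, 0.0, 1.359]
force: [0.5, -0.0, 1.2]
grip_width: 0.0942
grip_force: 0.0
```

Run:
```python
from h import *
to(.6427,-.2607,.0525,77.9)
c=viewer.camera('top'); cv2.imwrite('pics/t1.png',cv2.resize(c['img'][110:210,250:400,::-1],(780,520),interpolation=cv2.INTER_CUBIC))
```

```text
now dx 0.014 dy 0.007 dz 0.585 rz total -0.0003 err mm [  1.    1.2 -58.5] deg 0.03 rp [3.1411e+00 1.0000e-04]
after turn dx 0.014 dy 0.007 dz 0.585 rz total -0.0003 err mm [  1.    1.2 -58.5] deg 0.03 rp [3.1411e+00 1.0000e-04]
```

View pics/t1.png

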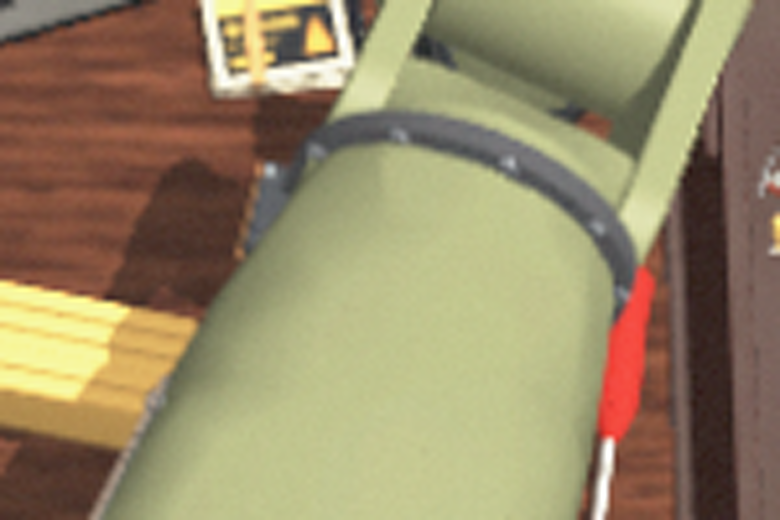

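The arm hides the stack in this picture; only the slot end of it shows, at about (265,205). The envelopes on the left are untouched.

Call:
step_arm(
  plan=[
    {"dx":0.014,"dy":0.007,"dz":0.2,"rx":0,"ry":0,"rz":0,"claw":0},
    {"dx":0,"dy":0,"dz":0.2,"rx":0,"ry":0,"rz":0,"claw":0},
    {"dx":0,"dy":0,"dz":0.1,"rx":0,"ry":0,"rz":0,"claw":0},
    {"dx":0,"dy":0,"dz":0.085,"rx":0,"ry":0,"rz":0,"claw":0},
    {"dx":0,"dy":0,"dz":0,"rx":0,"ry":0,"rz":0,"claw":0},
    {"dx":0,"dy":0,"dz":0,"rx":0,"ry":0,"rz":0,"claw":0},
  ],
)

```text
time_s: 4.55
ee_pos: [0.6429, -0.2608, 0.0526]
eef_rot: [3.14, 0.0, 1.359]
force: [-0.2, -0.6, 0.6]
grip_width: 0.0941
grip_force: 0.0
```

Call:
step_arm(
  plan=[
    {"dx":0,"dy":0,"dz":0,"rx":0,"ry":0,"rz":0,"claw":0.3},
    {"dx":0,"dy":0,"dz":0,"rx":0,"ry":0,"rz":0,"claw":0.45},
    {"dx":0,"dy":0,"dz":0,"rx":0,"ry":0,"rz":0,"claw":0.55},
    {"dx":0,"dy":0,"dz":0,"rx":0,"ry":0,"rz":0,"claw":0.7},
    {"dx":0,"dy":0,"dz":0,"rx":0,"ry":0,"rz":0,"claw":1},
    {"dx":0,"dy":0,"dz":0,"rx":0,"ry":0,"rz":0,"claw":1},
    {"dx":0,"dy":0,"dz":0,"rx":0,"ry":0,"rz":0,"claw":1},
    {"dx":0,"dy":0,"dz":0,"rx":0,"ry":0,"rz":0,"claw":1},
  ],
)

```text
time_s: 5.35
ee_pos: [0.6424, -0.2606, 0.0514]
eef_rot: [-3.142, -0.0, 1.359]
force: [-0.3, -1.3, -0.2]
grip_width: 0.0337
grip_force: 0.0
```

Run:
```python
from h import *
o=telemetry.get_obs();print(o['grip_width'],o['grip_force'],o['ee_pos'],o['qpos'].round(3))
c=viewer.camera('scene'); pickle.dump(c,open('s1.pkl','wb')); cv2.imwrite('pics/s1.png',cv2.resize(c['img'][110:230,200:360,::-1],(800,600),interpolation=cv2.INTER_CUBIC))
```

```text
0.03365822660328895 0.0 [ 0.6424053  -0.26055387  0.05144373] [-0.438  0.738  1.18  -0.     1.223 -0.226]
```

View pics/s1.png

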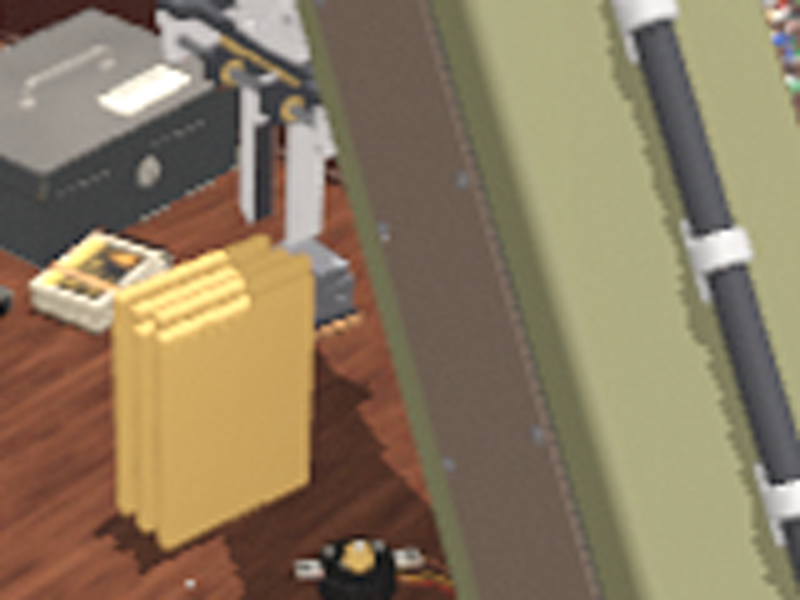

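Run:
```python
from h import *
print(ctrl.tcp_to_tips, [a for a in dir(ctrl) if a[0]!='_'])
c=pickle.load(open('s1.pkl','rb')); X=cloud(c)
for v in range(144,166,1):
    print(v,[tuple((X[v,u]*1000).astype(int)) for u in (250,252,259,261,263)])
```

```text
0.017 ['MotionError', 'tcp_to_tips']
144 [(np.int64(660), np.int64(-256), np.int64(109)), (np.int64(657), np.int64(-262), np.int64(107)), (np.int64(618), np.int64(-248), np.int64(128)), (np.int64(616), np.int64(-256), np.int64(125)), (np.int64(612), np.int64(-260), np.int64(125))]
145 [(np.int64(661), np.int64(-256), np.int64(104)), (np.int64(657), np.int64(-262), np.int64(104)), (np.int64(617), np.int64(-247), np.int64(125)), (np.int64(613), np.int64(-252), np.int64(125)), (np.int64(610), np.int64(-258), np.int64(123))]
146 [(np.int64(662), np.int64(-258), np.int64(100)), (np.int64(656), np.int64(-260), np.int64(101)), (np.int64(617), np.int64(-248), np.int64(121)), (np.int64(611), np.int64(-249), np.int64(123)), (np.int64(609), np.int64(-257), np.int64(120))]
147 [(np.int64(659), np.int64(-254), np.int64(99)), (np.int64(654), np.int64(-259), np.int64(99)), (np.int64(614), np.int64(-243), np.int64(121)), (np.int64(614), np.int64(-254), np.int64(116)), (np.int64(610), np.int64(-259), np.int64(116))]
148 [(np.int64(-120), np.int64(665), np.int64(789)), (np.int64(657), np.int64(-262), 
[... 3571 characters left out ...]
124), np.int64(146)), (np.int64(550), np.int64(-136), np.int64(139)), (np.int64(527), np.int64(-138), np.int64(148)), (np.int64(526), np.int64(-146), np.int64(144)), (np.int64(620), np.int64(-274), np.int64(46))]
164 [(np.int64(543), np.int64(-118), np.int64(147)), (np.int64(536), np.int64(-118), np.int64(150)), (np.int64(528), np.int64(-140), np.int64(143)), (np.int64(523), np.int64(-143), np.int64(144)), (np.int64(615), np.int64(-268), np.int64(47))]
165 [(np.int64(539), np.int64(-114), np.int64(147)), (np.int64(534), np.int64(-117), np.int64(148)), (np.int64(523), np.int64(-133), np.int64(145)), (np.int64(521), np.int64(-139), np.int64(143)), (np.int64(616), np.int64(-269), np.int64(43))]
```

Run:
```python
from h import *
for n,ctr,zz in(('scene.pkl',(.189,-.516),.183),('s1.pkl',(.6424,-.2606),.0514)):
    c=pickle.load(open(n,'rb')); X=cloud(c); P=X.reshape(-1,3)
    m=(np.hypot(P[:,0]-ctr[0],P[:,1]-ctr[1])<.075)&(P[:,2]>.052)&(P[:,2]<zz+.12)
    Q=P[m]; print(n,len(Q))
    for lo in np.arange(.04,.3,.01):
        q=Q[(Q[:,2]>=lo)&(Q[:,2]<lo+.01)]
        if len(q): print(round(lo,2),len(q),q.min(0).round(3)[:2],q.max(0).round(3)[:2])
```

```text
scene.pkl 251
0.2 13 [ 0.161 -0.564] [ 0.21  -0.461]
0.21 29 [ 0.158 -0.56 ] [ 0.212 -0.455]
0.22 35 [ 0.156 -0.567] [ 0.214 -0.454]
0.23 33 [ 0.159 -0.561] [ 0.211 -0.454]
0.24 29 [ 0.159 -0.559] [ 0.21  -0.453]
0.25 23 [ 0.159 -0.465] [ 0.177 -0.455]
0.26 27 [ 0.159 -0.467] [ 0.178 -0.451]
0.27 28 [ 0.159 -0.465] [ 0.18  -0.454]
0.28 27 [ 0.159 -0.464] [ 0.178 -0.449]
0.29 7 [ 0.161 -0.458] [ 0.174 -0.453]
s1.pkl 292
0.07 12 [ 0.617 -0.27 ] [ 0.663 -0.247]
0.08 29 [ 0.61 -0.27] [ 0.666 -0.246]
0.09 34 [ 0.608 -0.271] [ 0.669 -0.245]
0.1 39 [ 0.608 -0.276] [ 0.667 -0.245]
0.11 34 [ 0.61  -0.272] [ 0.666 -0.244]
0.12 42 [ 0.609 -0.275] [ 0.67  -0.242]
0.13 36 [ 0.608 -0.275] [ 0.667 -0.244]
0.14 33 [ 0.608 -0.269] [ 0.67  -0.244]
0.15 20 [ 0.61  -0.258] [ 0.667 -0.243]
0.16 12 [ 0.603 -0.258] [ 0.667 -0.243]
0.17 1 [ 0.659 -0.271] [ 0.659 -0.271]
```

The fingertips measure about 22 mm above the reported TCP, both at the start and now, where the text puts them 17 mm below it. The fingers closed over the plate without touching it. I'll use the measured offset: open, go 36 mm lower and try again.

Call:
step_arm(
  plan=[
    {"dx":0,"dy":0,"dz":0,"rx":0,"ry":0,"rz":0,"claw":0},
    {"dx":0,"dy":0,"dz":0,"rx":0,"ry":0,"rz":0,"claw":0},
    {"dx":0,"dy":0,"dz":0,"rx":0,"ry":0,"rz":0,"claw":0},
    {"dx":0,"dy":0,"dz":0,"rx":0,"ry":0,"rz":0,"claw":0},
    {"dx":0,"dy":0,"dz":0,"rx":0,"ry":0,"rz":0,"claw":0},
    {"dx":0,"dy":0,"dz":0,"rx":0,"ry":0,"rz":0,"claw":0},
    {"dx":0,"dy":0,"dz":0,"rx":0,"ry":0,"rz":0,"claw":0},
    {"dx":0,"dy":0,"dz":0,"rx":0,"ry":0,"rz":0,"claw":0},
  ],
)

```text
time_s: 6.2
ee_pos: [0.6424, -0.2606, 0.0515]
eef_rot: [-3.142, 0.0, 1.359]
force: [0.4, -1.1, 0.1]
grip_width: 0.0898
grip_force: 0.0
```

Call:
step_arm(
  plan=[
    {"dx":0,"dy":0,"dz":0.1,"rx":0,"ry":0,"rz":0,"claw":0},
    {"dx":0,"dy":0,"dz":0.1,"rx":0,"ry":0,"rz":0,"claw":0},
    {"dx":0,"dy":0,"dz":0.1,"rx":0,"ry":0,"rz":0,"claw":0},
    {"dx":0,"dy":0,"dz":0.06,"rx":0,"ry":0,"rz":0,"claw":0},
    {"dx":0,"dy":0,"dz":0,"rx":0,"ry":0,"rz":0,"claw":0},
    {"dx":0,"dy":0,"dz":0,"rx":0,"ry":0,"rz":0,"claw":0},
  ],
)

```text
time_s: 6.8
ee_pos: [0.6425, -0.2606, 0.0155]
eef_rot: [3.142, -0.0, 1.359]
force: [0.3, -0.4, -0.3]
grip_width: 0.0941
grip_force: 0.0
```

Call:
step_arm(
  plan=[
    {"dx":0,"dy":0,"dz":0,"rx":0,"ry":0,"rz":0,"claw":0.3},
    {"dx":0,"dy":0,"dz":0,"rx":0,"ry":0,"rz":0,"claw":0.4},
    {"dx":0,"dy":0,"dz":0,"rx":0,"ry":0,"rz":0,"claw":0.45},
    {"dx":0,"dy":0,"dz":0,"rx":0,"ry":0,"rz":0,"claw":0.5},
    {"dx":0,"dy":0,"dz":0,"rx":0,"ry":0,"rz":0,"claw":0.6},
    {"dx":0,"dy":0,"dz":0,"rx":0,"ry":0,"rz":0,"claw":0.7},
    {"dx":0,"dy":0,"dz":0,"rx":0,"ry":0,"rz":0,"claw":0.8},
    {"dx":0,"dy":0,"dz":0,"rx":0,"ry":0,"rz":0,"claw":1},
  ],
  grip_force=25,
)

```text
time_s: 7.6
ee_pos: [0.6424, -0.2605, 0.0155]
eef_rot: [3.142, -0.0, 1.359]
force: [-0.1, -0.5, -0.5]
grip_width: 0.0454
grip_force: 25.0
```

Call:
step_arm(
  plan=[
    {"dx":0,"dy":0,"dz":-0.05,"rx":0,"ry":0,"rz":0,"claw":1},
    {"dx":0,"dy":0,"dz":-0.1,"rx":0,"ry":0,"rz":0,"claw":1},
    {"dx":0,"dy":0,"dz":-0.2,"rx":0,"ry":0,"rz":0,"claw":1},
    {"dx":0,"dy":0,"dz":-0.3,"rx":0,"ry":0,"rz":0,"claw":1},
    {"dx":0,"dy":0,"dz":-0.4,"rx":0,"ry":0,"rz":0,"claw":1},
    {"dx":0,"dy":0,"dz":-0.4,"rx":0,"ry":0,"rz":0,"claw":1},
    {"dx":0,"dy":0,"dz":-0.35,"rx":0,"ry":0,"rz":0,"claw":1},
    {"dx":0,"dy":0,"dz":-0.1,"rx":0,"ry":0,"rz":0,"claw":1},
    {"dx":0,"dy":0,"dz":0,"rx":0,"ry":0,"rz":0,"claw":1},
  ],
)

```text
time_s: 8.5
ee_pos: [0.6427, -0.2607, 0.2071]
eef_rot: [3.139, 0.001, 1.359]
force: [0.1, -0.7, -1.6]
grip_width: 0.0458
grip_force: 25.0
```

Run:
```python
from h import *
print(telemetry.get_obs()['grip_width'])
to(.4558,.0726,.2055,73.4)
```

```text
0.04577218538135781
now dx 2.866 dy -2.528 dz 0.016 rz total 0.0497 err mm [-186.9  333.3   -1.6] deg -4.47 rp [3.1389e+00 6.0000e-04]
after turn dx 2.660 dy -2.744 dz 0.016 rz total 0.0497 err mm [-186.9  333.3   -1.6] deg -4.47 rp [3.1389e+00 6.0000e-04]
```

Call:
step_arm(
  plan=[
    {"dx":0,"dy":0,"dz":0,"rx":0,"ry":0,"rz":0.05,"claw":1},
    {"dx":0.2,"dy":-0.2,"dz":0,"rx":0,"ry":0,"rz":0,"claw":1},
    {"dx":0.3,"dy":-0.3,"dz":0,"rx":0,"ry":0,"rz":0,"claw":1},
    {"dx":0.34,"dy":-0.35,"dz":0,"rx":0,"ry":0,"rz":0,"claw":1},
    {"dx":0.34,"dy":-0.35,"dz":0,"rx":0,"ry":0,"rz":0,"claw":1},
    {"dx":0.34,"dy":-0.35,"dz":0,"rx":0,"ry":0,"rz":0,"claw":1},
    {"dx":0.34,"dy":-0.35,"dz":0,"rx":0,"ry":0,"rz":0,"claw":1},
    {"dx":0.3,"dy":-0.3,"dz":0,"rx":0,"ry":0,"rz":0,"claw":1},
    {"dx":0.2,"dy":-0.22,"dz":0,"rx":0,"ry":0,"rz":0,"claw":1},
    {"dx":0.2,"dy":-0.22,"dz":0,"rx":0,"ry":0,"rz":0,"claw":1},
  ],
)

```text
time_s: 9.5
ee_pos: [0.461, 0.0615, 0.2036]
eef_rot: [-3.139, 0.001, 1.281]
force: [0.4, -0.1, -0.2]
grip_width: 0.0456
grip_force: 25.0
```

Call:
step_arm(
  plan=[
    {"dx":0.1,"dy":-0.1,"dz":0,"rx":0,"ry":0,"rz":0,"claw":1},
    {"dx":0,"dy":0,"dz":0,"rx":0,"ry":0,"rz":0,"claw":1},
  ],
)

```text
time_s: 9.7
ee_pos: [0.4552, 0.0736, 0.2045]
eef_rot: [-3.14, 0.001, 1.282]
force: [0.3, -0.4, -1.1]
grip_width: 0.0457
grip_force: 25.0
```

Run:
```python
from h import *
to(.4558,.0726,.0515,73.4)
c=viewer.camera('scene');X=cloud(c);pickle.dump(c,open('s2.pkl','wb'))
P=X.reshape(-1,3); m=(abs(P[:,0]-.456)<.07)&(abs(P[:,1]-.073)<.07)&(P[:,2]>.19)&(P[:,2]<.26); Q=P[m]
for lo in np.arange(.19,.26,.005):
    q=Q[(Q[:,2]>=lo)&(Q[:,2]<lo+.005)]
    if len(q): print(round(lo,3),len(q),q.min(0).round(3)[:2],q.max(0).round(3)[:2])
c=viewer.camera('top');X=cloud(c);pickle.dump(c,open('t2.pkl','wb'))
def rect(name,box,zlo,zhi):
    x0,y0,x1,y1=box
    P=X[y0:y1,x0:x1].reshape(-1,3); P=P[(P[:,2]>zlo)&(P[:,2]<zhi)]
    (a,b),(w,h),an=cv2.minAreaRect((P[:,:2]*1000).astype(np.float32)); print(name,len(P),[round(v,1) for v in(a,b,w,h,an)],P[:,2].mean().round(4))
rect('slot',(290,130,345,175),.028,.0405)
rect('spareA',(290,130,345,175),.016,.0275)
rect('long all',(295,185,340,258),.036,.052)
```

```text
now dx -0.008 dy 0.009 dz 1.530 rz total 0.0008 err mm [   0.6   -1.  -153. ] deg -0.08 rp [-3.1401e+00  5.0000e-04]
after turn dx -0.008 dy 0.009 dz 1.530 rz total 0.0008 err mm [   0.6   -1.  -153. ] deg -0.08 rp [-3.1401e+00  5.0000e-04]
0.22 8 [0.422 0.045] [0.441 0.107]
0.225 60 [0.42  0.041] [0.483 0.118]
0.23 169 [0.419 0.031] [0.487 0.118]
0.235 200 [0.417 0.034] [0.487 0.116]
0.24 27 [0.416 0.06 ] [0.486 0.092]
0.245 37 [0.418 0.058] [0.486 0.091]
0.25 31 [0.416 0.06 ] [0.483 0.092]
0.255 37 [0.415 0.058] [0.488 0.093]
slot 595 [643.3, -249.5, 110.9, 47.8, 79.2] 0.0334
spareA 92 [637.9, -246.9, 111.1, 38.9, 75.4] 0.0219
long all 232 [448.4, -243.6, 44.8, 130.6, 73.7] 0.0406
```

Run:
```python
from h import *
X=cloud(pickle.load(open('s2.pkl','rb'))); P=X.reshape(-1,3)
m=(abs(P[:,0]-.456)<.07)&(abs(P[:,1]-.073)<.07)&(P[:,2]>.22)&(P[:,2]<.2395); Q=P[m]
a=np.radians(73.4); L=np.c_[(Q[:,:2]-[.4552,.0736])@np.array([[np.cos(a),np.sin(a)],[np.sin(a),-np.cos(a)]]).T*1000,Q[:,2]*1000]
print('len',np.percentile(L[:,0],[0,1,3,50,97,99,100]).round(1),'wid',np.percentile(L[:,1],[0,1,3,97,99,100]).round(1))
for s in range(-40,40,10):
    q=L[(L[:,0]>=s)&(L[:,0]<s+10)]; t=q[q[:,2]>232]; print(s,len(q),'zmin %.1f'%np.percentile(q[:,2],3),'top wid',t[:,1].min().round(1),t[:,1].max().round(1),'top z',np.median(t[(abs(t[:,1])<12)][:,2]).round(1))
```

```text
len [-41.2 -39.3 -37.6  11.3  39.   39.4  40.5] wid [-38.1 -37.2 -34.9  21.7  24.2  30.9]
-40 48 zmin 224.8 top wid -27.4 9.9 top z 235.3
-30 30 zmin 224.9 top wid -26.4 -9.9 top z 235.4
-20 9 zmin 226.0 top wid -26.1 19.1 top z nan
-10 41 zmin 229.2 top wid -38.1 23.9 top z 235.6
0 76 zmin 230.1 top wid -37.9 30.9 top z 235.2
10 68 zmin 225.5 top wid -26.2 20.3 top z 235.0
20 67 zmin 225.4 top wid -27.0 19.2 top z 234.9
30 91 zmin 225.5 top wid -28.3 20.0 top z 235.0
  return _methods._mean(a, axis=axis, dtype=dtype,
  ret = ret.dtype.type(ret / rcount)
```

Run:
```python
from h import *
X=cloud(pickle.load(open('scene.pkl','rb'))); P=X.reshape(-1,3)
m=(abs(P[:,0]-.456)<.07)&(abs(P[:,1]-.073)<.07)&(P[:,2]>.036)&(P[:,2]<.05); Q=P[m]
a=np.radians(73.4); L=np.c_[(Q[:,:2]-[.4558,.0726])@np.array([[np.cos(a),np.sin(a)],[np.sin(a),-np.cos(a)]]).T*1000,Q[:,2]*1000]
print('len',np.percentile(L[:,0],[0,2,98,100]).round(1),'wid',np.percentile(L[:,1],[0,2,98,100]).round(1))
for lo,hi in((-35,-15),(-15,0),(0,15),(15,35)):
  q=L[(L[:,0]>lo)&(L[:,0]<hi)]; print(q[:,1].min().round(1),q[:,1].max().round(1))
to(.4558,.0726,.0515,73.4)
```

```text
len [-49.8 -48.5  51.4  53. ] wid [-26.8 -25.9  19.7  21.3]
-26.1 20.1
-26.6 21.3
-25.6 19.6
-26.8 21.2
now dx 0.002 dy -0.004 dz 1.533 rz total -0.0002 err mm [  -0.4    0.3 -153.3] deg 0.02 rp [-3.1408e+00  6.0000e-04]
after turn dx 0.002 dy -0.004 dz 1.533 rz total -0.0002 err mm [  -0.4    0.3 -153.3] deg 0.02 rp [-3.1408e+00  6.0000e-04]
```

Call:
step_arm(
  plan=[
    {"dx":0.01,"dy":0,"dz":0.2,"rx":0,"ry":0,"rz":0,"claw":1},
    {"dx":0,"dy":0,"dz":0.3,"rx":0,"ry":0,"rz":0,"claw":1},
    {"dx":0,"dy":0,"dz":0.3,"rx":0,"ry":0,"rz":0,"claw":1},
    {"dx":0,"dy":0,"dz":0.3,"rx":0,"ry":0,"rz":0,"claw":1},
    {"dx":0,"dy":0,"dz":0.25,"rx":0,"ry":0,"rz":0,"claw":1},
    {"dx":0,"dy":0,"dz":0.18,"rx":0,"ry":0,"rz":0,"claw":1},
    {"dx":0,"dy":0,"dz":0.1,"rx":0,"ry":0,"rz":0,"claw":1},
    {"dx":0,"dy":0,"dz":0.1,"rx":0,"ry":0,"rz":0,"claw":1},
    {"dx":0,"dy":0,"dz":0.05,"rx":0,"ry":0,"rz":0,"claw":1},
    {"dx":0,"dy":0,"dz":0,"rx":0,"ry":0,"rz":0,"claw":1},
  ],
)

```text
time_s: 10.8
ee_pos: [0.4563, 0.0735, 0.0272]
eef_rot: [-3.141, 0.0, 1.28]
force: [0.2, -0.1, -0.3]
grip_width: 0.046
grip_force: 25.0
```

Run:
```python
from h import *
to(.4561,.0736,.0215,73.4)
c=viewer.camera('scene'); cv2.imwrite('pics/s3.png',cv2.resize(c['img'][200:296,180:308,::-1],(800,600),interpolation=cv2.INTER_CUBIC))
```

```text
now dx 0.000 dy -0.002 dz 0.057 rz total -0.0005 err mm [-0.2  0.1 -5.7] deg 0.04 rp [-3.1413e+00  1.0000e-04]
after turn dx 0.000 dy -0.002 dz 0.057 rz total -0.0005 err mm [-0.2  0.1 -5.7] deg 0.04 rp [-3.1413e+00  1.0000e-04]
```

View pics/s3.png

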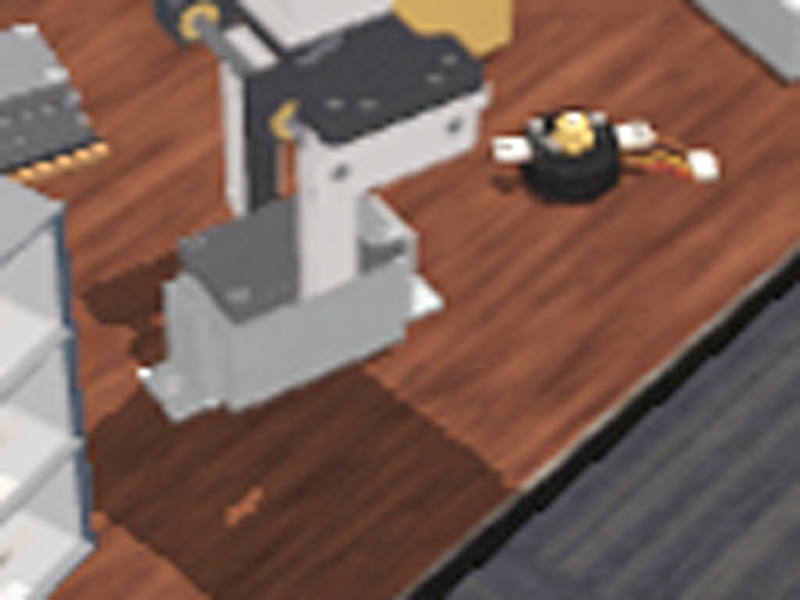

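Run:
```python
from h import *
c=viewer.camera('scene');X=cloud(c); P=X.reshape(-1,3); im=c['img'].reshape(-1,3)
a=np.radians(73.4); B=np.array([[np.cos(a),np.sin(a)],[np.sin(a),-np.cos(a)]]).T
m=(abs(P[:,0]-.456)<.09)&(abs(P[:,1]-.073)<.09)&(P[:,2]>-.01)&(P[:,2]<.07)
L=(P[m,:2]-[.4558,.0726])@B*1000; z=P[m,2]*1000; g=im[m].mean(1)
L[:,1]+=3
for s in range(-60,60,8):
    row=[]
    for w in range(-30,31,6):
        k=(abs(L[:,0]-s)<4)&(abs(L[:,1]-w)<3)
        row.append('%3d/%3d'%(np.median(z[k]),np.median(g[k])) if k.any() else '   -   ')
    print(s,row)
```

```text
-60 ['  0/ 93', '  0/ 95', '  0/ 88', '  3/243', '  5/228', '  3/167', '  1/144', '   -   ', '   -   ', '   -   ', '   -   ']
-52 ['  0/103', '  0/ 97', '  0/ 90', ' 13/211', ' 24/197', ' 45/137', ' 45/147', ' 46/145', '   -   ', '   -   ', '   -   ']
-44 ['  0/106', ' -1/ 92', '  3/139', ' 29/164', '   -   ', '   -   ', '   -   ', '   -   ', '   -   ', '   -   ', '   -   ']
-36 ['  0/101', ' 17/161', ' 33/161', ' 57/176', ' 58/162', ' 56/178', ' 58/162', ' 33/161', '  4/169', '   -   ', '   -   ']
-28 [' -1/ 98', ' 22/160', ' 37/162', ' 59/164', ' 57/163', ' 59/163', '   -   ', '   -   ', '  2/180', '   -   ', '   -   ']
-20 ['  0/ 95', ' 24/161', ' 33/160', ' 58/166', '   -   ', '   -   ', '   -   ', '   -   ', '  1/171', '   -   ', '   -   ']
-12 ['  0/ 63', ' 14/161', ' 30/161', '   -   ', '   -   ', '   -   ', '   -   ', ' 60/135', '  3/158', ' 56/128', '   -   ']
-4 [' 29/125', ' 14/161', ' 19/162', '   -   ', '   -   ', ' 57/128', ' 58/130', ' 58/ 98', ' 57/103', ' 61/ 67', '   -   ']
4 [' 29/125', ' 18/161', ' 26/161', ' 58/180', ' 59/115', ' 58/100', ' 58/102', ' 57/103', ' 58/103', ' 66/ 61', ' 56/ 58']
12 [' 57/202', ' 20/161', ' 30/160', ' 58/101', ' 59/103', ' 56/102', ' 57/102', ' 58/102', ' 58/102', ' 59/120', ' 62/186']
20 ['  0/ 59', ' 22/161', ' 36/161', ' 57/102', ' 57/102', ' 58/103', ' 57/102', ' 58/103', ' 29/129', ' 56/109', '   -   ']
28 ['  0/ 59', ' 21/161', ' 39/161', ' 58/101', ' 58/102', ' 58/101', ' 58/103', ' 59/103', ' 58/103', ' 58/106', '   -   ']
36 ['  0/ 52', ' 20/161', ' 31/160', ' 57/102', ' 56/102', ' 57/102', ' 58/103', ' 57/104', ' 56/119', ' 58/118', '   -   ']
44 ['  0/ 56', '  0/ 62', ' 18/158', ' 25/159', ' 43/152', ' 48/136', ' 48/113', ' 47/153', ' 45/133', '   -   ', '  0/ 92']
52 ['  0/ 61', ' -1/ 57', '  1/ 63', ' 20/162', ' 26/156', ' 15/155', ' 24/156', ' 17/157', ' 17/151', '  0/ 63', '  0/ 61']
```

The depth shows the plate level at 57.5 mm, over the whole rim; the light patch in the picture was a shadow edge. It has 5.5 mm left to go down.

Call:
step_arm(
  plan=[
    {"dx":0,"dy":0,"dz":0.02,"rx":0,"ry":0,"rz":0,"claw":1},
    {"dx":0,"dy":0,"dz":0.015,"rx":0,"ry":0,"rz":0,"claw":1},
    {"dx":0,"dy":0,"dz":0.012,"rx":0,"ry":0,"rz":0,"claw":1},
    {"dx":0,"dy":0,"dz":0.008,"rx":0,"ry":0,"rz":0,"claw":1},
    {"dx":0,"dy":0,"dz":0,"rx":0,"ry":0,"rz":0,"claw":1},
  ],
)

```text
time_s: 11.4
ee_pos: [0.4562, 0.0737, 0.0219]
eef_rot: [-3.141, 0.0, 1.281]
force: [-0.1, 0.3, -0.8]
grip_width: 0.0457
grip_force: 25.0
```

No contact yet, so I'll go down in small steps.

Call:
step_arm(
  plan=[
    {"dx":0,"dy":0,"dz":0.006,"rx":0,"ry":0,"rz":0,"claw":1},
    {"dx":0,"dy":0,"dz":0,"rx":0,"ry":0,"rz":0,"claw":1},
    {"dx":0,"dy":0,"dz":0,"rx":0,"ry":0,"rz":0,"claw":1},
  ],
)

```text
time_s: 11.7
ee_pos: [0.4563, 0.0737, 0.0214]
eef_rot: [3.141, -0.0, 1.281]
force: [0.2, 0.3, -0.1]
grip_width: 0.0457
grip_force: 25.0
```

Call:
step_arm(
  plan=[
    {"dx":0,"dy":0,"dz":0.007,"rx":0,"ry":0,"rz":0,"claw":1},
    {"dx":0,"dy":0,"dz":0,"rx":0,"ry":0,"rz":0,"claw":1},
    {"dx":0,"dy":0,"dz":0,"rx":0,"ry":0,"rz":0,"claw":1},
  ],
)

```text
time_s: 12.0
ee_pos: [0.4564, 0.0737, 0.0213]
eef_rot: [3.141, -0.0, 1.281]
force: [-4.6, -0.9, 11.0]
grip_width: 0.0457
grip_force: 25.0
```

Call:
step_arm(
  plan=[
    {"dx":0,"dy":0,"dz":-0.003,"rx":0,"ry":0,"rz":0,"claw":1},
    {"dx":0,"dy":0,"dz":0,"rx":0,"ry":0,"rz":0,"claw":0.45},
    {"dx":0,"dy":0,"dz":0,"rx":0,"ry":0,"rz":0,"claw":0.35},
    {"dx":0,"dy":0,"dz":0,"rx":0,"ry":0,"rz":0,"claw":0.2},
    {"dx":0,"dy":0,"dz":0,"rx":0,"ry":0,"rz":0,"claw":0},
    {"dx":0,"dy":0,"dz":0,"rx":0,"ry":0,"rz":0,"claw":0},
    {"dx":0,"dy":0,"dz":-0.1,"rx":0,"ry":0,"rz":0,"claw":0},
    {"dx":0,"dy":0,"dz":-0.3,"rx":0,"ry":0,"rz":0,"claw":0},
    {"dx":0,"dy":0,"dz":-0.4,"rx":0,"ry":0,"rz":0,"claw":0},
    {"dx":0,"dy":0,"dz":-0.4,"rx":0,"ry":0,"rz":0,"claw":0},
  ],
)

```text
time_s: 13.0
ee_pos: [0.4559, 0.0737, 0.143]
eef_rot: [-3.141, 0.0, 1.281]
force: [0.4, -0.6, -0.3]
grip_width: 0.0938
grip_force: 0.0
```

Call:
step_arm(
  plan=[
    {"dx":0,"dy":0,"dz":-0.4,"rx":0,"ry":0,"rz":0,"claw":0},
    {"dx":0,"dy":0,"dz":-0.2,"rx":0,"ry":0,"rz":0,"claw":0},
  ],
)

```text
time_s: 13.2
ee_pos: [0.4569, 0.0738, 0.2052]
eef_rot: [3.137, -0.002, 1.281]
force: [-0.1, -0.3, -0.3]
grip_width: 0.0943
grip_force: 0.0
```

```bash
cat >> h.py <<'E'
def rect(X,name,cx,cy,zlo,zhi,r=.08):
    P=X.reshape(-1,3); P=P[(np.hypot(P[:,0]-cx,P[:,1]-cy)<r)&(P[:,2]>zlo)&(P[:,2]<zhi)]
    if len(P)<10: return print(name,len(P))
    (a,b),(w,h),an=cv2.minAreaRect((P[:,:2]*1000).astype(np.float32)); print(name,len(P),[round(v,1) for v in(a,b,w,h,an)],'z',P[:,2].mean().round(4))
E
python3 - <<'E'
from h import *
for f,n in(('t2.pkl','slot'),):
    X=cloud(pickle.load(open(f,'rb')))
    for lo in(.0285,.03,.0315): rect(X,'slot',.643,-.2495,lo,.0395)
    # edges in plate frame
    a=np.radians(78); P=X.reshape(-1,3); P=P[(np.hypot(P[:,0]-.643,P[:,1]+.2495)<.08)&(P[:,2]>.03)&(P[:,2]<.0395)]
    L=(P[:,:2]-[.643,-.2495])@np.array([[np.cos(a),np.sin(a)],[np.sin(a),-np.cos(a)]]).T*1000
    for s in range(-50,50,10):
        q=L[(L[:,0]>=s)&(L[:,0]<s+10)]; print(s,q[:,1].min().round(1),q[:,1].max().round(1))
    print(L[:,0].min(),L[:,0].max())
c=viewer.camera('scene'); X=cloud(c)
rect(X,'short on case(scene)',.4558,.0726,.0485,.056,.06)
to(.643,-.2495,.2055,78)
E
```

```text
slot 592 [643.3, -249.5, 110.9, 47.8, 79.2] z 0.0334
slot 568 [643.2, -249.5, 110.9, 47.5, 79.2] z 0.0336
slot 500 [643.2, -249.5, 110.9, 47.5, 79.2] z 0.0339
-50 -21.7 23.5
-40 -22.2 23.2
-30 -23.0 23.9
-20 -23.2 22.1
-10 -22.1 24.1
0 -23.1 23.8
10 -24.0 23.2
20 -22.9 21.6
30 -22.0 23.0
40 -22.7 22.5
-55.46895195119962 55.58653923748079
short on case(scene) 421 [454.5, 78.8, 92.0, 49.9, 73.2] z 0.0519
now dx -2.568 dy 2.701 dz 0.015 rz total -0.0514 err mm [ 185.3 -323.4   -1.5] deg 4.63 rp [ 3.1347e+00 -2.7000e-03]
after turn dx -2.778 dy 2.485 dz 0.015 rz total -0.0514 err mm [ 185.3 -323.4   -1.5] deg 4.63 rp [ 3.1347e+00 -2.7000e-03]
```

Call:
step_arm(
  plan=[
    {"dx":0,"dy":0,"dz":0,"rx":0,"ry":0,"rz":-0.0514,"claw":0},
    {"dx":-0.25,"dy":0.22,"dz":0,"rx":0,"ry":0,"rz":0,"claw":0},
    {"dx":-0.33,"dy":0.3,"dz":0,"rx":0,"ry":0,"rz":0,"claw":0},
    {"dx":-0.34,"dy":0.3,"dz":0,"rx":0,"ry":0,"rz":0,"claw":0},
    {"dx":-0.34,"dy":0.3,"dz":0,"rx":0,"ry":0,"rz":0,"claw":0},
    {"dx":-0.34,"dy":0.3,"dz":0,"rx":0,"ry":0,"rz":0,"claw":0},
    {"dx":-0.34,"dy":0.3,"dz":0,"rx":0,"ry":0,"rz":0,"claw":0},
    {"dx":-0.33,"dy":0.3,"dz":0,"rx":0,"ry":0,"rz":0,"claw":0},
    {"dx":-0.3,"dy":0.27,"dz":0,"rx":0,"ry":0,"rz":0,"claw":0},
    {"dx":-0.2,"dy":0.19,"dz":0,"rx":0,"ry":0,"rz":0,"claw":0},
  ],
)

```text
time_s: 14.25
ee_pos: [0.6415, -0.2512, 0.2003]
eef_rot: [-3.141, -0.0, 1.36]
force: [0.2, 0.0, -0.4]
grip_width: 0.094
grip_force: 0.0
```

Call:
step_arm(
  plan=[
    {"dx":0,"dy":0,"dz":0.3,"rx":0,"ry":0,"rz":0,"claw":0},
    {"dx":0,"dy":0,"dz":0.4,"rx":0,"ry":0,"rz":0,"claw":0},
    {"dx":0,"dy":0,"dz":0.4,"rx":0,"ry":0,"rz":0,"claw":0},
    {"dx":0,"dy":0,"dz":0.2,"rx":0,"ry":0,"rz":0,"claw":0},
    {"dx":0,"dy":0,"dz":0.1,"rx":0,"ry":0,"rz":0,"claw":0},
    {"dx":0,"dy":0,"dz":0,"rx":0,"ry":0,"rz":0,"claw":0},
  ],
)

```text
time_s: 14.85
ee_pos: [0.6408, -0.2487, 0.0601]
eef_rot: [-3.14, -0.0, 1.361]
force: [-0.3, 0.3, 0.8]
grip_width: 0.0937
grip_force: 0.0
```

Run:
```python
from h import *
c=viewer.camera('top');X=cloud(c)
rect(X,'short top',.4558,.0726,.0495,.056,.06)
to(.643,-.2495,.0035,78)
```

```text
short top 421 [455.5, 71.4, 79.9, 46.1, 73.2] z 0.0519
now dx -0.003 dy 0.017 dz 0.581 rz total 0.0000 err mm [  1.6  -0.6 -58.1] deg -0.00 rp [3.1412e+00 1.0000e-04]
after turn dx -0.003 dy 0.017 dz 0.581 rz total 0.0000 err mm [  1.6  -0.6 -58.1] deg -0.00 rp [3.1412e+00 1.0000e-04]
```

The short plate sits within 1.5 mm and 0.2° of its case. Next comes the slotted plate.

Call:
step_arm(
  plan=[
    {"dx":0,"dy":0.017,"dz":0.2,"rx":0,"ry":0,"rz":0,"claw":0},
    {"dx":0,"dy":0,"dz":0.2,"rx":0,"ry":0,"rz":0,"claw":0},
    {"dx":0,"dy":0,"dz":0.1,"rx":0,"ry":0,"rz":0,"claw":0},
    {"dx":0,"dy":0,"dz":0.08,"rx":0,"ry":0,"rz":0,"claw":0},
    {"dx":0,"dy":0,"dz":0,"rx":0,"ry":0,"rz":0,"claw":0},
    {"dx":0,"dy":0,"dz":0,"rx":0,"ry":0,"rz":0,"claw":0},
  ],
)

```text
time_s: 15.5
ee_pos: [0.6434, -0.2494, 0.004]
eef_rot: [3.14, 0.0, 1.361]
force: [-0.5, -0.7, 0.9]
grip_width: 0.0939
grip_force: 0.0
```

Call:
step_arm(
  plan=[
    {"dx":0,"dy":0,"dz":0,"rx":0,"ry":0,"rz":0,"claw":0.3},
    {"dx":0,"dy":0,"dz":0,"rx":0,"ry":0,"rz":0,"claw":0.4},
    {"dx":0,"dy":0,"dz":0,"rx":0,"ry":0,"rz":0,"claw":0.45},
    {"dx":0,"dy":0,"dz":0,"rx":0,"ry":0,"rz":0,"claw":0.5},
    {"dx":0,"dy":0,"dz":0,"rx":0,"ry":0,"rz":0,"claw":0.6},
    {"dx":0,"dy":0,"dz":0,"rx":0,"ry":0,"rz":0,"claw":0.7},
    {"dx":0,"dy":0,"dz":0,"rx":0,"ry":0,"rz":0,"claw":0.8},
    {"dx":0,"dy":0,"dz":0,"rx":0,"ry":0,"rz":0,"claw":1},
  ],
  grip_force=30,
)

```text
time_s: 16.3
ee_pos: [0.6429, -0.2492, 0.003]
eef_rot: [3.142, -0.0, 1.361]
force: [0.9, -0.0, 0.4]
grip_width: 0.0457
grip_force: 30.0
```

Call:
step_arm(
  plan=[
    {"dx":0,"dy":0,"dz":-0.05,"rx":0,"ry":0,"rz":0,"claw":1},
    {"dx":0,"dy":0,"dz":-0.1,"rx":0,"ry":0,"rz":0,"claw":1},
    {"dx":0,"dy":0,"dz":-0.2,"rx":0,"ry":0,"rz":0,"claw":1},
    {"dx":0,"dy":0,"dz":-0.3,"rx":0,"ry":0,"rz":0,"claw":1},
    {"dx":0,"dy":0,"dz":-0.4,"rx":0,"ry":0,"rz":0,"claw":1},
    {"dx":0,"dy":0,"dz":-0.4,"rx":0,"ry":0,"rz":0,"claw":1},
    {"dx":0,"dy":0,"dz":-0.3,"rx":0,"ry":0,"rz":0,"claw":1},
    {"dx":0,"dy":0,"dz":-0.2,"rx":0,"ry":0,"rz":0,"claw":1},
    {"dx":0,"dy":0,"dz":0,"rx":0,"ry":0,"rz":0,"claw":1},
  ],
)

```text
time_s: 17.2
ee_pos: [0.6438, -0.2495, 0.2022]
eef_rot: [3.136, 0.001, 1.361]
force: [0.3, -0.2, -1.2]
grip_width: 0.046
grip_force: 30.0
```

```bash
python3 -c "
from h import *
to(.4483,-.2434,.1985,164.0)"
```

```text
now dx -0.346 dy -1.925 dz 0.037 rz total -0.9555 err mm [-195.5    6.1   -3.7] deg 86.00 rp [3.1357e+00 1.3000e-03]
after turn dx 1.896 dy -0.480 dz 0.037 rz total -0.9555 err mm [-195.5    6.1   -3.7] deg 86.00 rp [3.1357e+00 1.3000e-03]
```

Call:
step_arm(
  plan=[
    {"dx":-0.036,"dy":-0.2,"dz":0,"rx":0,"ry":0,"rz":0,"claw":1},
    {"dx":-0.06,"dy":-0.33,"dz":0,"rx":0,"ry":0,"rz":0,"claw":1},
    {"dx":-0.06,"dy":-0.34,"dz":0,"rx":0,"ry":0,"rz":0,"claw":1},
    {"dx":-0.06,"dy":-0.34,"dz":0,"rx":0,"ry":0,"rz":0,"claw":1},
    {"dx":-0.06,"dy":-0.34,"dz":0,"rx":0,"ry":0,"rz":0,"claw":1},
    {"dx":-0.05,"dy":-0.27,"dz":0,"rx":0,"ry":0,"rz":0,"claw":1},
    {"dx":-0.02,"dy":-0.105,"dz":0,"rx":0,"ry":0,"rz":0,"claw":1},
    {"dx":0,"dy":0,"dz":0,"rx":0,"ry":0,"rz":-0.05,"claw":1},
    {"dx":0,"dy":0,"dz":0,"rx":0,"ry":0,"rz":-0.08,"claw":1},
    {"dx":0,"dy":0,"dz":0,"rx":0,"ry":0,"rz":-0.08,"claw":1},
  ],
)

```text
time_s: 18.2
ee_pos: [0.4477, -0.2429, 0.1973]
eef_rot: [-3.141, -0.001, 1.696]
force: [-0.9, -0.1, 0.2]
grip_width: 0.0456
grip_force: 30.0
```

Call:
step_arm(
  plan=[
    {"dx":0,"dy":0,"dz":0,"rx":0,"ry":0,"rz":-0.08,"claw":1},
    {"dx":0,"dy":0,"dz":0,"rx":0,"ry":0,"rz":-0.08,"claw":1},
    {"dx":0,"dy":0,"dz":0,"rx":0,"ry":0,"rz":-0.08,"claw":1},
    {"dx":0,"dy":0,"dz":0,"rx":0,"ry":0,"rz":-0.08,"claw":1},
    {"dx":0,"dy":0,"dz":0,"rx":0,"ry":0,"rz":-0.08,"claw":1},
    {"dx":0,"dy":0,"dz":0,"rx":0,"ry":0,"rz":-0.08,"claw":1},
    {"dx":0,"dy":0,"dz":0,"rx":0,"ry":0,"rz":-0.08,"claw":1},
    {"dx":0,"dy":0,"dz":0,"rx":0,"ry":0,"rz":-0.08,"claw":1},
    {"dx":0,"dy":0,"dz":0,"rx":0,"ry":0,"rz":-0.08,"claw":1},
    {"dx":0,"dy":0,"dz":0,"rx":0,"ry":0,"rz":-0.025,"claw":1},
  ],
)

```text
time_s: 19.2
ee_pos: [0.4477, -0.2429, 0.1972]
eef_rot: [3.141, -0.001, 2.866]
force: [0.0, -0.3, -1.5]
grip_width: 0.0453
grip_force: 30.0
```

Run:
```python
from h import *
to(.4483,-.2434,.0465,164.0)
# plate in hand and case, both in the scene camera, local frame of case
a=np.radians(164.); B=np.array([[np.cos(a),np.sin(a)],[np.sin(a),-np.cos(a)]]).T
c=viewer.camera('scene'); 
cv2.imwrite('pics/s4.png',cv2.resize(c['img'][60:252,220:476,::-1],(800,600),interpolation=cv2.INTER_CUBIC))
for n,X,lo,hi in(('plate',cloud(c),.218,.2375),('case',cloud(pickle.load(open('scene.pkl','rb'))),.036,.05)):
    P=X.reshape(-1,3); P=P[(np.hypot(P[:,0]-.4483,P[:,1]+.2434)<.09)&(P[:,2]>lo)&(P[:,2]<hi)]
    L=(P[:,:2]-[.4483,-.2434])@B*1000
    print(n,len(L),'len',np.percentile(L[:,0],[0,2,98,100]).round(1),'wid',np.percentile(L[:,1],[0,2,98,100]).round(1))
    for s in range(-55,55,10):
        k=(L[:,0]>=s)&(L[:,0]<s+10)
        if k.any(): print(s,k.sum(),L[k,1].min().round(1),L[k,1].max().round(1),'z',np.percentile(P[k,2],[2,98]).round(4))
```

```text
now dx -0.007 dy -0.004 dz 1.507 rz total 0.0025 err mm [   0.6   -0.5 -150.7] deg -0.23 rp [ 3.1412e+00 -9.0000e-04]
after turn dx -0.007 dy -0.004 dz 1.507 rz total 0.0025 err mm [   0.6   -0.5 -150.7] deg -0.23 rp [ 3.1412e+00 -9.0000e-04]
plate 104 len [-54.7 -51.   20.2  22.2] wid [-19.  -15.   37.5  38.5]
-55 14 1.6 23.8 z [0.2202 0.2299]
-45 16 -19.0 23.9 z [0.2185 0.2303]
-35 15 -16.9 23.9 z [0.2208 0.229 ]
-25 8 -10.2 24.7 z [0.2186 0.2287]
-15 6 -3.0 24.5 z [0.2184 0.2284]
-5 10 7.1 37.6 z [0.2201 0.2357]
5 30 13.5 38.5 z [0.2201 0.2366]
15 5 23.2 26.4 z [0.221  0.2284]
case 157 len [-65.4 -62.5  65.4  68.4] wid [-24.8 -23.   22.5  23.3]
-55 25 -24.8 21.6 z [0.0375 0.0456]
-45 6 -23.0 20.8 z [0.0365 0.0429]
-35 8 -22.0 21.9 z [0.0364 0.0426]
-25 10 -24.6 22.5 z [0.0372 0.042 ]
-15 11 -21.9 22.6 z [0.0364 0.0401]
-5 11 -24.7 21.6 z [0.0363 0.042 ]
5 9 -22.4 21.9 z [0.037  0.0435]
15 9 -21.3 23.3 z [0.0365 0.0423]
25 7 -20.6 21.7 z [0.0363 0.0422]
35 11 -15.5 21.6 z [0.0362 0.0417]
45 9 -3.7 22.0 z [0.0366 0.0414]
```

View pics/s4.png

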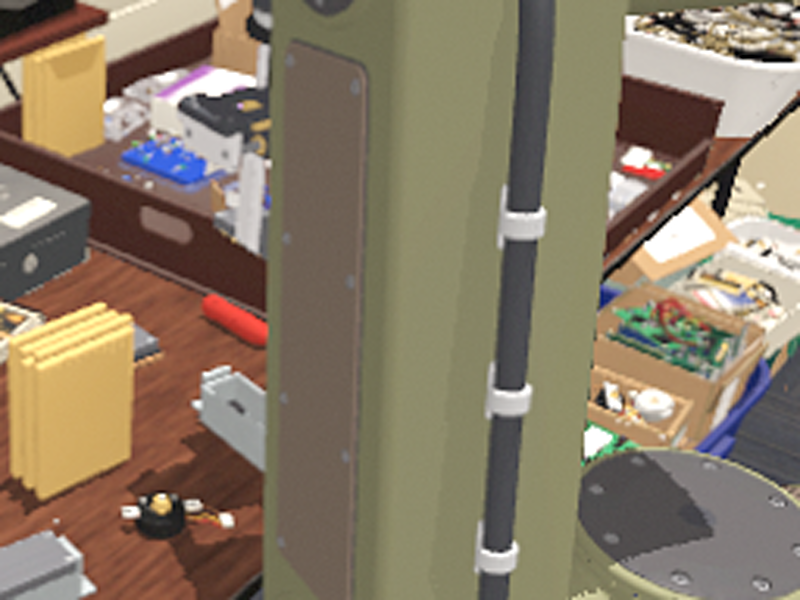

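Most of the plate is hidden behind the arm. What shows, near (250,225), puts its far end and long edge within about 1 mm of the case. Lowering it now.

Call:
step_arm(
  plan=[
    {"dx":-0.005,"dy":-0.004,"dz":0.2,"rx":0,"ry":0,"rz":0.0025,"claw":1},
    {"dx":0,"dy":0,"dz":0.3,"rx":0,"ry":0,"rz":0,"claw":1},
    {"dx":0,"dy":0,"dz":0.3,"rx":0,"ry":0,"rz":0,"claw":1},
    {"dx":0,"dy":0,"dz":0.3,"rx":0,"ry":0,"rz":0,"claw":1},
    {"dx":0,"dy":0,"dz":0.25,"rx":0,"ry":0,"rz":0,"claw":1},
    {"dx":0,"dy":0,"dz":0.15,"rx":0,"ry":0,"rz":0,"claw":1},
    {"dx":0,"dy":0,"dz":0.1,"rx":0,"ry":0,"rz":0,"claw":1},
    {"dx":0,"dy":0,"dz":0.07,"rx":0,"ry":0,"rz":0,"claw":1},
    {"dx":0,"dy":0,"dz":0.05,"rx":0,"ry":0,"rz":0,"claw":1},
    {"dx":0,"dy":0,"dz":0,"rx":0,"ry":0,"rz":0,"claw":1},
  ],
)

```text
time_s: 20.25
ee_pos: [0.4478, -0.2435, 0.0257]
eef_rot: [3.142, -0.0, 2.857]
force: [0.4, -0.5, -0.8]
grip_width: 0.0454
grip_force: 30.0
```

```bash
python3 -c "
from h import *
to(.4483,-.2434,.0212,164.0)"
```

```text
now dx -0.004 dy 0.002 dz 0.045 rz total -0.0032 err mm [ 0.5  0.1 -4.5] deg 0.29 rp [ 3.1415e+00 -2.0000e-04]
after turn dx -0.004 dy 0.002 dz 0.045 rz total -0.0032 err mm [ 0.5  0.1 -4.5] deg 0.29 rp [ 3.1415e+00 -2.0000e-04]
```

Call:
step_arm(
  plan=[
    {"dx":-0.004,"dy":0,"dz":0.015,"rx":0,"ry":0,"rz":0,"claw":1},
    {"dx":0,"dy":0,"dz":0.01,"rx":0,"ry":0,"rz":0,"claw":1},
    {"dx":0,"dy":0,"dz":0.01,"rx":0,"ry":0,"rz":0,"claw":1},
    {"dx":0,"dy":0,"dz":0.005,"rx":0,"ry":0,"rz":0,"claw":1},
    {"dx":0,"dy":0,"dz":0,"rx":0,"ry":0,"rz":0,"claw":1},
    {"dx":0,"dy":0,"dz":0,"rx":0,"ry":0,"rz":0,"claw":1},
  ],
)

```text
time_s: 20.85
ee_pos: [0.4482, -0.2436, 0.022]
eef_rot: [-3.142, 0.0, 2.857]
force: [-0.7, -0.0, -1.8]
grip_width: 0.0455
grip_force: 30.0
```

Call:
step_arm(
  plan=[
    {"dx":0,"dy":0,"dz":0.007,"rx":0,"ry":0,"rz":0,"claw":1},
    {"dx":0,"dy":0,"dz":0.005,"rx":0,"ry":0,"rz":0,"claw":1},
    {"dx":0,"dy":0,"dz":0,"rx":0,"ry":0,"rz":0,"claw":1},
    {"dx":0,"dy":0,"dz":0,"rx":0,"ry":0,"rz":0,"claw":1},
  ],
)

```text
time_s: 21.25
ee_pos: [0.4482, -0.2436, 0.0209]
eef_rot: [-3.142, 0.0, 2.858]
force: [-0.9, 0.5, 2.9]
grip_width: 0.0456
grip_force: 30.0
```

Light contact at 2.9 N, at the height I expected. Next I'll release, lift and check.

Call:
step_arm(
  plan=[
    {"dx":0,"dy":0,"dz":0.002,"rx":0,"ry":0,"rz":0,"claw":1},
    {"dx":0,"dy":0,"dz":0,"rx":0,"ry":0,"rz":0,"claw":0.45},
    {"dx":0,"dy":0,"dz":0,"rx":0,"ry":0,"rz":0,"claw":0.35},
    {"dx":0,"dy":0,"dz":0,"rx":0,"ry":0,"rz":0,"claw":0.2},
    {"dx":0,"dy":0,"dz":0,"rx":0,"ry":0,"rz":0,"claw":0},
    {"dx":0,"dy":0,"dz":0,"rx":0,"ry":0,"rz":0,"claw":0},
    {"dx":0,"dy":0,"dz":-0.1,"rx":0,"ry":0,"rz":0,"claw":0},
    {"dx":0,"dy":0,"dz":-0.3,"rx":0,"ry":0,"rz":0,"claw":0},
    {"dx":0,"dy":0,"dz":-0.4,"rx":0,"ry":0,"rz":0,"claw":0},
    {"dx":0,"dy":0,"dz":-0.4,"rx":0,"ry":0,"rz":0,"claw":0},
  ],
)

```text
time_s: 22.25
ee_pos: [0.4479, -0.2435, 0.1426]
eef_rot: [3.142, -0.0, 2.857]
force: [0.4, -0.6, 0.4]
grip_width: 0.0938
grip_force: 0.0
```

```bash
python3 -c "
from h import *
to(.25,-.45,.30,164.0)"
```

```text
now dx 1.320 dy -2.537 dz -1.574 rz total -0.0031 err mm [-197.9 -206.5  157.4] deg 0.28 rp [ 3.1415e+00 -1.0000e-04]
after turn dx 1.333 dy -2.531 dz -1.574 rz total -0.0031 err mm [-197.9 -206.5  157.4] deg 0.28 rp [ 3.1415e+00 -1.0000e-04]
```

Call:
step_arm(
  plan=[
    {"dx":0,"dy":0,"dz":-0.4,"rx":0,"ry":0,"rz":0,"claw":0},
    {"dx":0,"dy":0,"dz":-0.4,"rx":0,"ry":0,"rz":0,"claw":0},
    {"dx":0.1,"dy":-0.2,"dz":-0.3,"rx":0,"ry":0,"rz":0,"claw":0},
    {"dx":0.15,"dy":-0.3,"dz":-0.2,"rx":0,"ry":0,"rz":0,"claw":0},
    {"dx":0.18,"dy":-0.35,"dz":-0.1,"rx":0,"ry":0,"rz":0,"claw":0},
    {"dx":0.18,"dy":-0.35,"dz":0,"rx":0,"ry":0,"rz":0,"claw":0},
    {"dx":0.18,"dy":-0.35,"dz":0,"rx":0,"ry":0,"rz":0,"claw":0},
    {"dx":0.18,"dy":-0.35,"dz":0,"rx":0,"ry":0,"rz":0,"claw":0},
    {"dx":0.15,"dy":-0.3,"dz":0,"rx":0,"ry":0,"rz":0,"claw":0},
    {"dx":0,"dy":0,"dz":0,"rx":0,"ry":0,"rz":0,"claw":0},
  ],
)

```text
time_s: 23.25
ee_pos: [0.2766, -0.4253, 0.281]
eef_rot: [-3.141, -0.0, 2.854]
force: [0.1, 0.4, -0.2]
grip_width: 0.0938
grip_force: 0.0
```

Run:
```python
from h import *
c=viewer.camera('top'); X=cloud(c)
cv2.imwrite('pics/t5.png',cv2.resize(c['img'][110:270,140:400,::-1],(780,480),interpolation=cv2.INTER_CUBIC))
rect(X,'short',.4558,.0726,.0495,.056,.06)
rect(X,'long',.4483,-.2434,.0495,.056,.07)
rect(X,'spareA',.6425,-.249,.016,.027,.08)
rect(X,'L top',.645,.08,.041,.052); rect(X,'L mid',.647,.0916,.028,.0395)
rect(X,'env',.552,-.101,.13,.17)
o=telemetry.get_obs(); print(o['ee_pos'],o['force'])
```

```text
short 418 [455.3, 71.5, 79.8, 45.9, 72.6] z 0.0518
long 557 [443.3, -241.8, 46.7, 119.4, 74.3] z 0.052
spareA 613 [642.8, -248.6, 111.0, 47.0, 77.2] z 0.0215
L top 464 [645.1, 79.3, 81.0, 46.4, 69.1] z 0.045
L mid 163 [648.6, 91.2, 111.5, 47.6, 68.8] z 0.0332
env 859 [552.3, -101.4, 110.7, 49.0, 79.4] z 0.1439
[ 0.27786872 -0.42407264  0.28100214] [ 0.77915047 -0.45061135 -0.04532023]
```

View pics/t5.png

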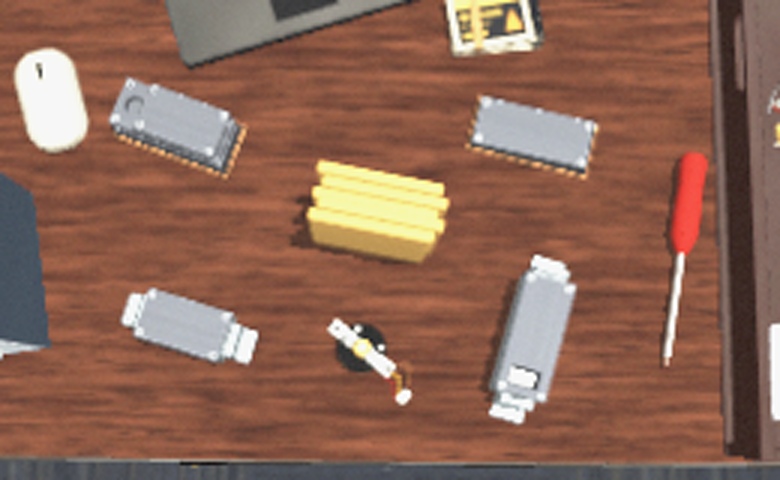

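The picture shows both cases closed, with the white connector visible through the slot at (523,377). The other stack, the bottom plate and the envelopes measure where they were, and the motor, mouse and screwdriver look unmoved. The far end of the long plate is within 1 mm of where it should be.

```bash
python3 -c "
from h import *
print(hand_in())"
```

```text
the job is handed in; nothing more can be done
None
```

I closed both cases and handed the job in: the short plate measured within 1.5 mm of centre, the slotted plate about 1 mm, and the connector shows through the slot; no verdict came back.

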